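Set the caddy lid to the cross badge and lock it

TASK

On the round storage caddy, push the upright tab on the turning lid sideways, with the outside of the fingers, until the lid's pointer points at the middle of the cross-shaped badge; then press the button in the middle of the lid all the way down so that it stays down and locks the lid there. Do it all by gentle pushing: do not pinch or squeeze the tab or lid, do not press the button before the lid is set, and leave the things standing round the caddy where they are.

Things in the scene. Friction and masses are not known exactly. Their poses are not given: they have to be found in the camera images.
- caddy: the round storage caddy, fixed to the worktop: a white foot 252 mm across and 18 mm high, on it a clear drum 152 mm across up to z = 50 mm, then the wooden lid. Origin: centre of the underside, on the lid's axis; z up. Its -x axis points to the front of the caddy, towards which the closed position of the lid (lid joint 0) looks; the badges lie on the white foot round the drum.
- lid (a joint): turn of the wooden lid about the caddy's vertical axis, rad, from -1.95 to 1.95. 0: tab and pointer towards the caddy's own -x; positive is anticlockwise seen from above (from -x towards the caddy's -y). It starts within 0.4 of 0. The lid has steady friction (0.12 N m, about 2 N at the tab), no clicks, and stays where it is left. It is 158 mm across, with its top 62 mm above the worktop.
- tab_top (a point): centre of the top of the steel tab that stands up on the lid, 65 mm from the axis and 94 mm above the worktop. The tab is 24 mm long along the radius, 14 mm wide across it, and stands 32 mm above the wooden lid. The rest of the lid is flat but for a 4 mm high collar, 48 mm across, round the button in the middle.
- aim (a point): the place on the white foot at which the lid's pointer points: 103 mm from the axis, beyond the tab on the same radius, at the height of the foot's top (18 mm). The pointer itself is a short steel nose on the lid's rim below the tab, which ends 91 mm from the axis.
- badge_cross: the cross-shaped (plus-shaped) flat badge, 34 mm across, arms 10 mm wide, 4 mm high, dark steel, fixed on the white foot. Origin: centre of its underside, 103 mm from the axis. The four badges take four places (lid joint -1.6, -0.75, 0.75 and 1.6) in any order.
- badge_square: the square badge, 26 mm, 4 mm high, same dark steel; origin as for the cross.
- badge_disc: the round badge, 30 mm across, 4 mm high, same dark steel; origin as for the cross.
- badge_bar: the badge that is one straight bar, 36 x 10 mm, 4 mm high, same dark steel; origin as for the cross.
- lock_button (a joint): how far the button in the middle of the lid is pressed down, m: 0 is up (as at the start), 0.010 fully down. It has no spring: it moves under about 4 N and stays where it is left.
- button_top (a point): centre of the top of the round dark button in the middle of the lid, 34 mm across; 93 mm above the worktop when up, 83 mm when down.
- island_mug: loose mug with a handle, 90 x 122 mm, 105 mm high, left of the caddy, a bystander; origin at the centre of its underside, as for all bystanders.
- tuna_tin: loose flat tin, 86 mm across, 40 mm high, behind the caddy to the left, a bystander.
- tumbler: loose drinking glass, 81 mm across, 92 mm high, right of the caddy, a bystander.
- salt_shaker: loose salt shaker, 44 mm across, 90 mm high, right of the caddy and a little behind, a bystander.
- vanilla_bottle: loose small dropper bottle, 34 mm across, 102 mm high, behind the caddy to the right, a bystander.

How it is judged:
By the outcome, as a careful person would: the job done as asked, in the order asked, and still so for the second after the job is handed in, with the robot touching nothing.
It also fails if it takes over 51 s, if anything falls off the work surface, if the arm or the gripper's body presses on something with over 40 N, if the wrist force passes 120 N, or if a joint passes its speed limit or range.

ROBOT

A 6-joint arm with a two-finger parallel gripper is mounted at the origin on a cart in front of the work surface, level with it; the furniture and walls round the work are solid. World frame = base frame: x ahead of the robot, y to its left, z up, the work surface at z = 0. Lengths are in m, angles in degrees, forces in N, time in s.
With the tool pointing down it reaches from about 0.35 to 0.875 m from the base axis. Payload 4.2 kg.
Tool frame: the origin (TCP) lies on the front face of the gripper's body, between the roots of the fingers; the fingertips stand 70 mm ahead of it and the grasp point (between the pads) lies 51 mm ahead of it; x points along the fingers, y is the direction in which the jaws open and shut, and the axes are right-handed (so a half turn about x gives the same grasp; the last joint's range is limited). The gripper opens to 87 mm and grips with 3 to 60 N. Pads are 19 mm wide; open, the fingers measure 117 mm over their backs; the gripper's body (75 mm by 190 mm) begins 51 mm behind the grasp point.
Start: joints at [83.572, 22.042, 0.453, 0, -68.411, -14.817], TCP at [0.226, 0.583, 0.292] pointing down, gripper open.
Joint ranges: [-179.83, 179.83], [-69.29, 118.12], [-61.27, 80.66], [-181.25, 117.63], [-171.15, -9.14], [-177.46, 177.46]. Speed limits (degrees/s): [159.86, 159.86, 180, 180, 180, 180].

INTERFACE

Orientations are given as a 3x3 rotation matrix whose columns are the frame's x, y, z axes.
In Python, from station import r, viewer, spotter gives the robot as it stands.
- The arm moves only by the tool move_arm, never from a script. Its argument "series" is a list that holds one entry, the list of rows, each a list of 7 numbers: the turn, a rotation vector about the world's x, y, z scaled (see below), then the shift along the world's x, y, z scaled (see below), then the opening, from 0 (shut) to 1 (fully open). A call has 1 to 20 rows; each row shifts and turns the pose as measured when the row begins; what a row does not reach is not made up. The controller multiplies each number of a shift by 60 mm and each number of a turn by 8 degrees. A row lasts 1/8 s, in which the tool goes at most 62.5 mm and 10.7 degrees, less where a joint would pass 70% of its speed; a pose out of reach is approached as far as the arm can. A call with a number of a shift or a turn outside -1 to 1 is refused whole. A call with a gripper value outside its range is refused whole. The fingers move at their own pace and stop on an object; the grip force is fixed at half the most. Time passes only in rows, so rows that do not move let the fingers close. It gives the time, the measured TCP pose, the force and the opening at its end, in the units of the state.
- r.sense(): the state, without advancing time (a new reading comes with each control period).
- viewer.capture(name): name is "scene" or "top" or "wrist"; returns (picture, depth): 420x560x3 uint8, red, green, blue; 420x560 float32, m along the optical axis (not along the pixel's ray), 0 where there is no reading.
- viewer.camera_params(name): a dict with "mtx" (3x3 intrinsics, pixels), "pose" (4x4, takes a point from camera to world coordinates). Camera axes: x right, y down, z forward; pixel columns grow to the right and rows downward; lengths in m; the calibration is good to about 2 mm. The wrist camera is an equidistant fisheye: a pixel r from the principal point sees the ray r / f radians off the axis. A picture is of the moment at which its call begins: read the wrist's pose just before it. camera_params takes no time and is no camera call; for the wrist camera it gives the pose at the moment of the call.
- r.finish_job(): hands the job in, once; it reports no verdict.
Trained networks look in the newest picture that a camera, given by its name, has taken for a name from the list of things; names that differ only in an ending like _2 or _b are one class to them, and where a whole thing is asked for, a point or a joint stands for the part that bears it (a point fixed in the world has none). Each returns a list of dicts, best first, with "conf" (0 to 1); they miss things now and then, are a little off and sometimes report something else, mostly with a low value. They report only what shows in the picture. A call takes as long as a camera call.
- spotter.find_in(camera, name): "centre" ([column, row] in pixels, amid what is visible of it).
- spotter.trace(camera, name): "mask" (420x560 bool, what is visible of it) and "centre" ([column, row] in pixels, amid what is visible of it).
The state is a dict: "time_s": time; "joints": joint angles; "joint_velocities": joint speeds; "effort": joint torques, N m; "tcp_pos": TCP position; "ee_rot": TCP orientation; "wrist_force": force on the tool from outside, world axes, zero at the start; "moment": the same for the moment, N m; "gripper_width": opening from 0.0 (shut) to 1.0 (fully open).
Only numpy, scipy, OpenCV 4.12 (cv2) and the standard library are available. Lean on these libraries where they do the work, as an engineer would, in place of code of your own. Each camera call takes 0.05 s, during which the arm holds its last target.

## Working session

There is one attempt and no reset: what is moved stays moved. The work goes in short steps, Python scripts to look and compute and a tool call to move; the robot and the scene stay as the last step left them, time stands still between calls to the robot, and variables do not carry over. Pictures are saved under pics/ and viewed, and the job is handed in when it is done.

Besides the shell and the picture viewer there is one more tool, called after ">>>" as name(argument=value, ...), one argument or row to a line, values as JSON. move_arm: Moves the arm, as the interface text tells. Its arguments: {"type":"object","properties":{"series":{"type":"array","items":{"type":"array","items":{"type":"array","items":{"type":"number","minimum":-1,"maximum":1}}}}},"required":["series"]}

```bash
mkdir -p pics; ls
cat > h.py <<'E'
import numpy as np, cv2
from station import r, viewer, spotter
def cap(n,f):
    im,d=viewer.capture(n); cv2.imwrite('pics/'+f,im[:,:,::-1]); return im,d
def w(cam,px,d):
    p=viewer.camera_params(cam);K=p['mtx'];T=np.array(p['pose'])
    c=np.array([(px[0]-K[0][2])/K[0][0]*d,(px[1]-K[1][2])/K[1][1]*d,d]); return T[:3,:3]@c+T[:3,3]
def atz(cam,px,z):
    p=viewer.camera_params(cam);T=np.array(p['pose']);a=T[:3,3];b=w(cam,px,1.0)
    return a+(b-a)*(z-a[2])/(b[2]-a[2])
E
python3 - <<'E'
from h import *
s=r.sense();print(s['time_s'],s['tcp_pos'],s['ee_rot'],s['wrist_force'])
cap('top','top1.png')
for n,z in [('badge_cross',.022),('badge_square',.022),('badge_disc',.022),('badge_bar',.022),('tab_top',.094),('button_top',.093),('caddy',.06)]:
    for q in spotter.find_in('top',n)[:2]: print(n,q['conf'],q['centre'],atz('top',q['centre'],z).round(4))
cap('scene','sc1.png')
print(r.sense()['time_s'])
E
```

```text
pics
0.0 [0.22629604 0.58212497 0.29117181] [[-6.77904679e-04 -3.62526037e-01 -9.31973397e-01]
 [-2.05558485e-03 -9.31971137e-01  3.62526653e-01]
 [-9.99997658e-01  2.16150891e-03 -1.13415437e-04]] [-0.70547515 -0.30084234  0.02948115]
badge_cross 0.54 [229.3, 234.2] [0.5283 0.2861 0.022 ]
badge_cross 0.35 [325.3, 245.0] [0.5017 0.0526 0.022 ]
badge_disc 0.48 [343.8, 279.6] [0.4189 0.0094 0.022 ]
tab_top 0.73 [320.3, 242.6] [0.5066 0.0696 0.094 ]
button_top 0.59 [325.3, 244.5] [0.5023 0.0583 0.093 ]
caddy 0.78 [322.9, 244.7] [0.5021 0.0612 0.06  ]
caddy 0.32 [407.6, 227.9] [ 0.5407 -0.1358  0.06  ]
0.45
```

View pics/top1.png

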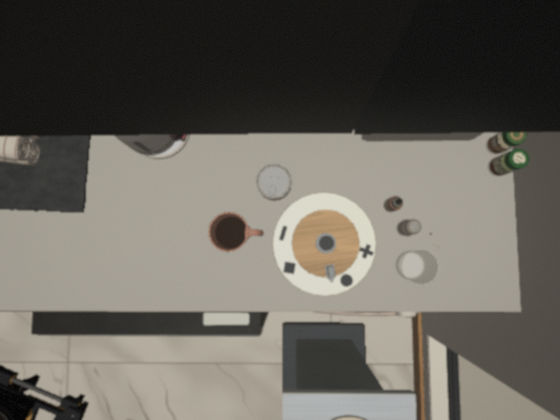

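View pics/sc1.png

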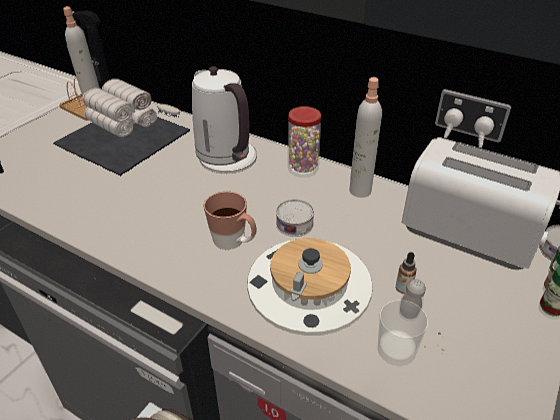

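```bash
python3 -c "
import cv2
a=cv2.imread('pics/top1.png')[150:330,230:430];cv2.imwrite('pics/top1c.png',cv2.resize(a,None,fx=4,fy=3.3,interpolation=3)) if 0 else cv2.imwrite('pics/top1c.png',cv2.resize(a[25:175],None,fx=4,fy=4,interpolation=cv2.INTER_CUBIC))
"
```

```text
(no output)
```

View pics/top1c.png

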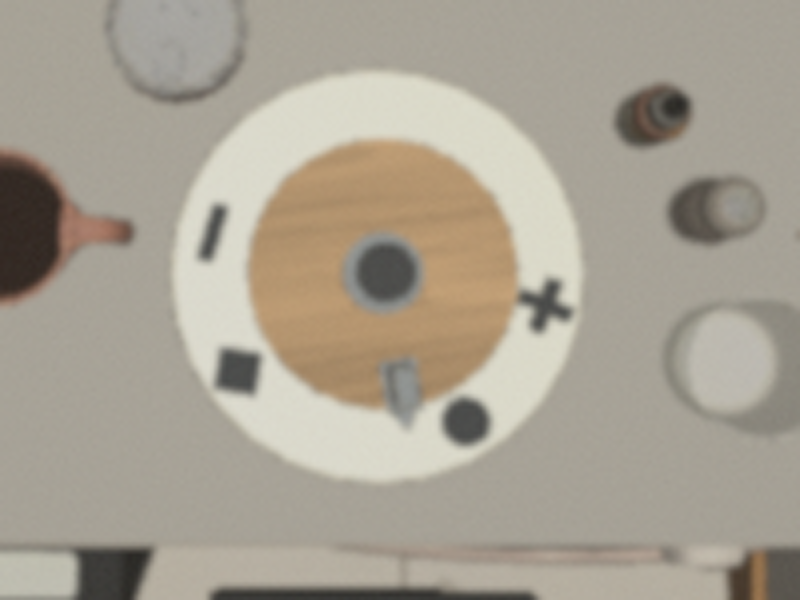

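The top view shows the lid at the front with its tab at about crop (400,385). The badges are the bar (213,232) and square (238,371) on the left, the disc (466,421) at the front right and the cross (545,305) on the right. So the cross is in the +1.6 place. Next I measure these points precisely.

```bash
cat > meas.py <<'E'
from h import *
def top_meas(im,verbose=1):
    g=im.astype(int).sum(2)/3
    sat=im.max(2).astype(int)-im.min(2)
    # foot: bright
    m=(g>195).astype(np.uint8); n,l,s,c=cv2.connectedComponentsWithStats(m)
    roi=[i for i in range(1,n) if 250<c[i][0]<400 and 180<c[i][1]<310]
    i=max(roi,key=lambda i:s[i][4]); cs,_=cv2.findContours((l==i).astype(np.uint8),0,1)
    e=cv2.fitEllipse(max(cs,key=len)); C=atz('top',e[0],.018)
    if verbose: print('foot',e,C)
    k=(g<100).astype(np.uint8);k[:180]=0;k[305:]=0;k[:,:270]=0;k[:,:]*=1;k[:,380:]=0
    n,l,s,c=cv2.connectedComponentsWithStats(k)
    out=[]
    for i in range(1,n):
        if s[i][4]<25: continue
        ys,xs=np.where(cv2.dilate((l==i).astype(np.uint8),np.ones((3,3)))>0)
        wt=np.clip(200-g[ys,xs],0,None)
        px=((xs*wt).sum()/wt.sum(),(ys*wt).sum()/wt.sum())
        P=atz('top',px,.022);d=P-C
        # lid angle in world: 0 = -x , positive toward -y
        print(i,s[i][4],np.round(px,2),P.round(4),'r',round(float(np.hypot(d[0],d[1])),4),'ang',round(float(np.arctan2(-d[1],-d[0])),4))
    return C
E
python3 - <<'E'
from meas import *
im=cv2.imread('pics/top1.png')[:,:,::-1]
C=top_meas(im)
for cam in ['top','scene']:
    p=viewer.camera_params(cam);print(cam,np.array(p['pose']).round(3).tolist(),np.array(p['mtx'])[0])
# tip of pointer approx crop (406,428), tab body
for px in [(230+406/4,175+428/4)]:
    P=atz('top',px,.056);d=P-C;print(P,np.hypot(d[0],d[1]),np.arctan2(-d[1],-d[0]))
E
```

```text
foot ((324.2972717285156, 243.4842071533203), (91.89833068847656, 93.97107696533203), 152.26614379882812) [0.50535906 0.05470072 0.018     ]
2 152 [326.15 242.58] [0.5075 0.0505 0.022 ] r 0.0047 ang 2.0422
3 44 [365.94 250.86] [ 0.4874 -0.0449  0.022 ] r 0.1012 ang 1.3925
4 69 [289.02 267.27] [0.4483 0.1406 0.022 ] r 0.1031 ang -0.9845
5 76 [346.12 279.84] [0.4184 0.0038 0.022 ] r 0.1008 ang 0.5291
top [[-0.002, -0.995, 0.097, 0.495], [-1.0, 0.004, 0.026, 0.134], [-0.026, -0.097, -0.995, 1.038], [0.0, 0.0, 0.0, 1.0]] [416.86986664   0.         280.72630899]
scene [[0.514, -0.544, 0.663, -0.129], [-0.858, -0.329, 0.395, -0.266], [0.003, -0.772, -0.636, 0.79], [0.0, 0.0, 0.0, 1.0]] [517.58961862   0.         284.55479337]
[0.41598052 0.04204047 0.056     ] 0.09027073893408742 0.14071146806402776
```

Fitting the badges with the sizes given puts the axis at about (0.507, 0.056) and the yaw at −0.218. The cross is then at world angle 1.382, and the lid is now at about 0.15. I'll bring the closed fingers to the tab's left side, turning the tool so that the last joint stays in range.

>>> move_arm(
  series=[
    [[0,0,-0.99,0.18,-0.43,0,0],[0,0,-0.99,0.18,-0.43,0,0],[0,0,-0.99,0.18,-0.43,0,0],[0,0,-0.99,0.18,-0.43,0,0],[0,0,-0.99,0.18,-0.43,0,0],[0,0,-0.99,0.18,-0.43,0,0],[0,0,-0.99,0.18,-0.43,0,0],[0,0,-0.99,0.18,-0.43,0,0],[0,0,-0.99,0.18,-0.43,0,0],[0,0,-0.99,0.18,-0.43,0,0],[0,0,-0.99,0.18,-0.43,0,0],[0,0,-0.99,0.18,-0.43,0,0],[0,0,-0.99,0.18,-0.43,0,0],[0,0,-0.99,0.18,-0.43,0,0],[0,0,-0.99,0.18,-0.43,0,0],[0,0,-0.99,0.18,-0.43,0,0],[0,0,-0.99,0.18,-0.43,0,0],[0,0,-0.99,0.18,-0.43,0,0],[0,0,-0.99,0.18,-0.43,0,0]],
  ],
)

```text
time_s: 2.82
tcp_pos: [0.4357, 0.0773, 0.2952]
ee_rot: [[0.009, -0.06, 0.998], [0.0, 0.998, 0.06], [-1.0, -0.0, 0.009]]
wrist_force: [-0.1, 0.4, -0.6]
gripper_width: 0.004
```

```bash
cat > st.py <<'E'
from h import *
C=np.array([.5069,.0559])
def st():
    s=r.sense();p=np.array(s['tcp_pos']);R=np.array(s['ee_rot']);d=p[:2]-C
    print('t',round(s['time_s'],2),'tcp',p.round(4),'tip',(p+.07*R[:,0]).round(4),'yaw_y',np.degrees(np.arctan2(R[1,1],R[0,1])).round(2),'down',R[:,0].round(3),'F',np.round(s['wrist_force'],2),'w',round(s['gripper_width'],3),'r',np.hypot(*d).round(4),'ang',np.arctan2(-d[1],-d[0]).round(4),'j',np.round(s['joints'],1))
    return s
E
python3 -c "
from st import *
st()"
```

```text
t 2.83 tcp [0.4357 0.0773 0.2952] tip [0.4364 0.0774 0.2252] yaw_y 93.45 down [ 0.009  0.    -1.   ] F [-0.08  0.36 -0.55] w 0.004 r 0.0743 ang -0.2927 j [  31.4    3.6  -23.7    0.3  -62.3 -118.1]
```

>>> move_arm(
  series=[
    [[0,0.06,0.65,0.02,0.16,0,0],[0,0,0,0,0,-0.6,0],[0,0,0,0,0,-0.6,0],[0,0,0,0,0,-0.6,0],[0,0,0,0,0,-0.5,0],[0,0,0,0,0,-0.2,0],[0,0,0,0,0,0,0]],
  ],
)

```text
time_s: 3.7
tcp_pos: [0.439, 0.0857, 0.1442]
ee_rot: [[0.008, -0.149, 0.989], [0.004, 0.989, 0.149], [-1.0, 0.003, 0.009]]
wrist_force: [-0.5, 0.7, -0.2]
gripper_width: 0.006
```

```bash
python3 -c "
from st import *
st(); cap('scene','sc2.png'); cap('top','top2.png')
a=cv2.imread('pics/top2.png')[175:325,230:430];cv2.imwrite('pics/top2c.png',cv2.resize(a,None,fx=4,fy=4,interpolation=cv2.INTER_CUBIC))
"
```

```text
t 3.7 tcp [0.439  0.0857 0.1442] tip [0.4396 0.086  0.0742] yaw_y 98.56 down [ 0.008  0.004 -1.   ] F [-0.47  0.75 -0.22] w 0.006 r 0.0741 ang -0.4133 j [ 3.200e+01  1.510e+01 -3.540e+01  1.000e-01 -3.900e+01 -1.135e+02]
```

View pics/sc2.png

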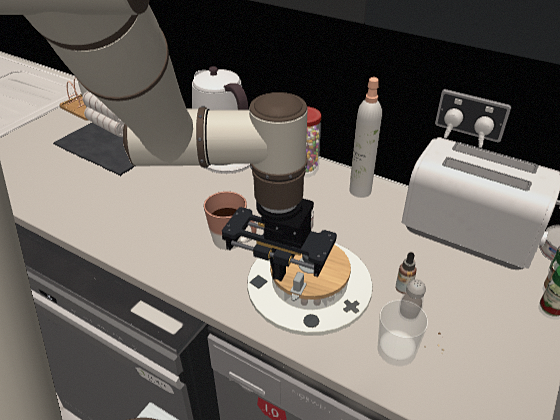

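```bash
cat >> st.py <<'E'
def F(a,off=-.022,rad=.065):
    return C+rad*np.array([-np.cos(a),-np.sin(a)])+off*np.array([np.sin(a),-np.cos(a)])
def plan(angs,off=-.022):
    s=r.sense();R=np.array(s['ee_rot']);p=(np.array(s['tcp_pos'])+.07*R[:,0])[:2];y=np.degrees(np.arctan2(R[1,1],R[0,1]))
    for a in angs:
        q=F(a,off);yd=90+np.degrees(a);print(round(a,3),'turn',round((yd-y)/8,2),'shift',((q-p)/.06).round(2));p=q;y=yd
E
python3 -c "
from st import *
plan([.0,.06,.12]+list(np.arange(.2,.9,.08)))"
```

```text
0.0 turn -1.07 shift [ 0.03 -0.14]
0.06 turn 0.43 shift [-0.02 -0.07]
0.12 turn 0.43 shift [-0.02 -0.07]
0.2 turn 0.57 shift [-0.02 -0.09]
0.28 turn 0.57 shift [-0.01 -0.09]
0.36 turn 0.57 shift [-0.   -0.09]
0.44 turn 0.57 shift [ 0.01 -0.09]
0.52 turn 0.57 shift [ 0.01 -0.09]
0.6 turn 0.57 shift [ 0.02 -0.09]
0.68 turn 0.57 shift [ 0.03 -0.09]
0.76 turn 0.57 shift [ 0.04 -0.08]
0.84 turn 0.57 shift [ 0.04 -0.08]
```

>>> move_arm(
  series=[
    [[0,0.06,0,-0.02,-0.12,-0.03,0],[0,0,0.1,-0.01,-0.12,0,0],[0,0,0.3,-0.01,-0.1,0,0],[0,0,0.57,-0.01,-0.09,0,0],[0,0,0.57,0,-0.09,0,0],[0,0,0.57,0.01,-0.09,0,0],[0,0,0.57,0.01,-0.09,0,0]],
  ],
)

```text
time_s: 4.68
tcp_pos: [0.4386, 0.042, 0.1471]
ee_rot: [[0.006, -0.511, 0.86], [0.015, 0.86, 0.511], [-1.0, 0.01, 0.013]]
wrist_force: [-0.2, 2.5, -1.7]
gripper_width: 0.003
```

```bash
python3 -c "
from st import *
st()
plan(list(np.arange(.36,1.3,.08)))"
```

```text
t 4.67 tcp [0.4386 0.042  0.1471] tip [0.439  0.043  0.0771] yaw_y 120.73 down [ 0.006  0.015 -1.   ] F [-0.18  2.51 -1.69] w 0.003 r 0.0697 ang 0.2012 j [ 26.4  14.3 -35.6  -1.  -39.4 -84.9]
0.36 turn -1.26 shift [-0.01  0.18]
0.44 turn 0.57 shift [ 0.01 -0.09]
0.52 turn 0.57 shift [ 0.01 -0.09]
0.6 turn 0.57 shift [ 0.02 -0.09]
0.68 turn 0.57 shift [ 0.03 -0.09]
0.76 turn 0.57 shift [ 0.04 -0.08]
0.84 turn 0.57 shift [ 0.04 -0.08]
0.92 turn 0.57 shift [ 0.05 -0.08]
1.0 turn 0.57 shift [ 0.05 -0.07]
1.08 turn 0.57 shift [ 0.06 -0.07]
1.16 turn 0.57 shift [ 0.07 -0.06]
1.24 turn 0.57 shift [ 0.07 -0.06]
```

>>> move_arm(
  series=[
    [[-0.1,0.04,0.5,0.02,-0.09,-0.05,0],[0,0,0.57,0.02,-0.09,-0.03,0],[0,0,0.57,0.03,-0.08,0,0],[0,0,0.57,0.04,-0.08,0,0],[0,0,0.57,0.04,-0.08,0,0],[0,0,0.57,0.05,-0.08,0,0]],
  ],
)

```text
time_s: 5.42
tcp_pos: [0.4508, 0.0099, 0.1448]
ee_rot: [[0.003, -0.852, 0.524], [0.007, 0.524, 0.852], [-1.0, 0.001, 0.008]]
wrist_force: [-1.0, 1.4, -0.3]
gripper_width: 0.003
```

```bash
python3 -c "
from st import *
st()
plan(list(np.arange(1.,1.38,.08)))"
```

```text
t 5.42 tcp [0.4508 0.0099 0.1448] tip [0.451  0.0104 0.0748] yaw_y 148.39 down [ 0.003  0.007 -1.   ] F [-1.03  1.38 -0.27] w 0.003 r 0.0726 ang 0.6861 j [ 21.8  15.4 -34.5  -0.5 -39.8 -53.1]
1.0 turn -0.14 shift [0.04 0.04]
1.08 turn 0.57 shift [ 0.06 -0.07]
1.16 turn 0.57 shift [ 0.07 -0.06]
1.24 turn 0.57 shift [ 0.07 -0.06]
1.32 turn 0.57 shift [ 0.07 -0.05]
```

>>> move_arm(
  series=[
    [[0,0,0.3,0.08,-0.04,0,0],[0,0,0.5,0.08,-0.04,0,0],[0,0,0.5,0.08,-0.04,0,0],[0,0,0.1,0,0,0,0],[0,0,0,0,0,0,0]],
  ],
)

```text
time_s: 6.05
tcp_pos: [0.4616, -0.0008, 0.1454]
ee_rot: [[-0.005, -0.938, 0.346], [0.006, 0.346, 0.938], [-1.0, 0.007, 0.004]]
wrist_force: [-0.3, 0.6, -0.1]
gripper_width: 0.006
```

```bash
cat > look.py <<'E'
from st import *
import sys
n=sys.argv[1]
st();cap('scene',f'sc{n}.png');cap('top',f'top{n}.png');cap('wrist',f'wr{n}.png')
a=cv2.imread(f'pics/sc{n}.png')[225:345,235:395];cv2.imwrite(f'pics/sc{n}c.png',cv2.resize(a,None,fx=5,fy=5,interpolation=cv2.INTER_CUBIC))
a=cv2.imread(f'pics/top{n}.png')[175:325,230:430];cv2.imwrite(f'pics/top{n}c.png',cv2.resize(a,None,fx=4,fy=4,interpolation=cv2.INTER_CUBIC))
E
python3 look.py 3;python3 -c "
from st import *
plan([1.28,1.32,1.382])"
```

```text
t 6.05 tcp [ 0.4616 -0.0008  0.1454] tip [ 4.613e-01 -3.000e-04  7.540e-02] yaw_y 159.76 down [-0.005  0.006 -1.   ] F [-0.31  0.65 -0.1 ] w 0.006 r 0.0726 ang 0.8965 j [ 19.9  16.4 -32.7  -0.7 -41.  -39.7]
1.28 turn 0.44 shift [0.1 0. ]
1.32 turn 0.29 shift [ 0.04 -0.03]
1.382 turn 0.44 shift [ 0.06 -0.04]
```

View pics/sc3c.png

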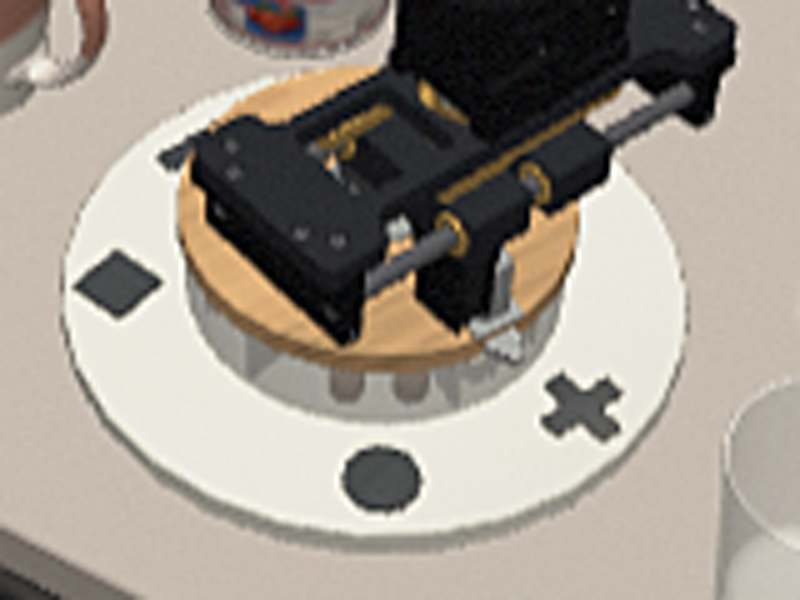

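View pics/top3c.png

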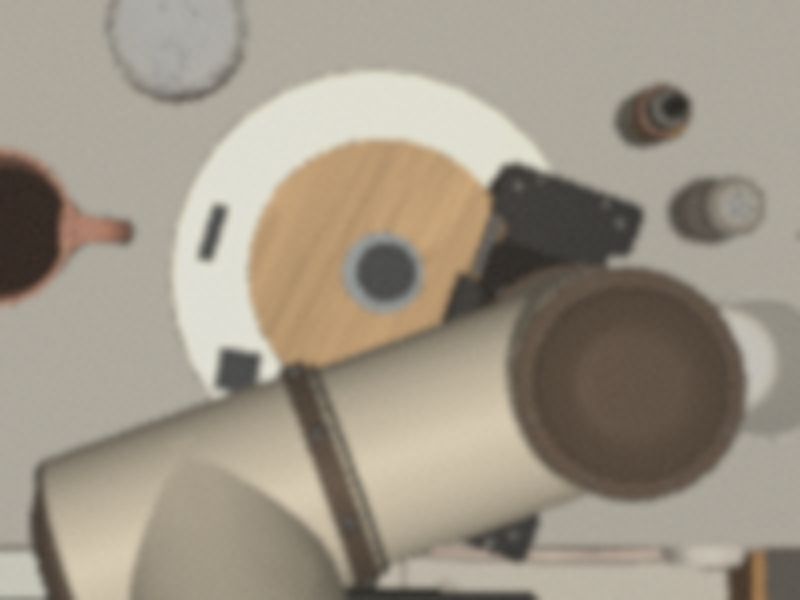

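View pics/wr3.png

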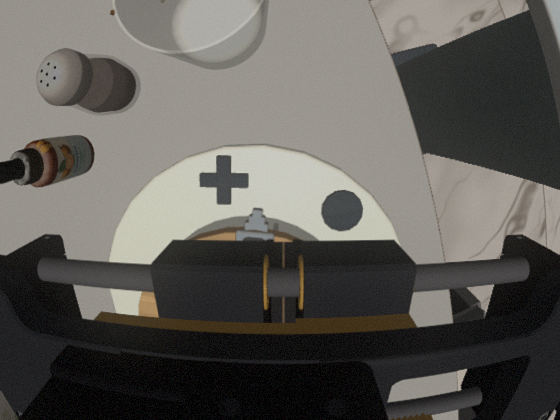

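The wrist view shows the pointer tip at about (258,208), with the cross at (224,180) still to its left, so the lid has further to go. The wrist camera will be the gauge.

```bash
cat >> st.py <<'E'
def fray(px,z,P):
    K=np.array(P['mtx']);T=np.array(P['pose'])
    v=np.array([(px[0]-K[0,2])/K[0,0],(px[1]-K[1,2])/K[1,1]]);th=np.hypot(*v)
    d=T[:3,:3]@np.array([*(v/th*np.sin(th)),np.cos(th)]);a=T[:3,3]
    return a+d*(z-a[2])/d[2]
def ang(p): d=p[:2]-C; return round(float(np.hypot(*d)),4),round(float(np.arctan2(-d[1],-d[0])),4)
E
python3 -c "
from st import *
P=viewer.camera_params('wrist');print(np.array(P['mtx']).round(1).tolist(),np.array(P['pose'])[:3,3])
for n,px,z in [('cross',(224,180),.022),('disc',(342,210),.022),('tip',(258,208),.05),('tip',(258,208),.06)]:
  q=fray(px,z,P);print(n,q.round(4),ang(q))
a=cv2.imread('pics/wr3.png')[140:260,180:380];cv2.imwrite('pics/wr3c.png',cv2.resize(a,None,fx=4,fy=4,interpolation=cv2.INTER_CUBIC))
"
```

```text
[[325.2, 0.0, 283.0], [0.0, 325.2, 210.2], [0.0, 0.0, 1.0]] [ 0.43861169 -0.06630637  0.23780755]
cross [ 0.4877 -0.0455  0.022 ] (0.1032, 1.3832)
disc [0.4189 0.0025 0.022 ] (0.1029, 0.5459)
tip [ 0.4685 -0.0252  0.05  ] (0.0897, 1.1291)
tip [ 0.4669 -0.0274  0.06  ] (0.0924, 1.1236)
```

View pics/wr3c.png

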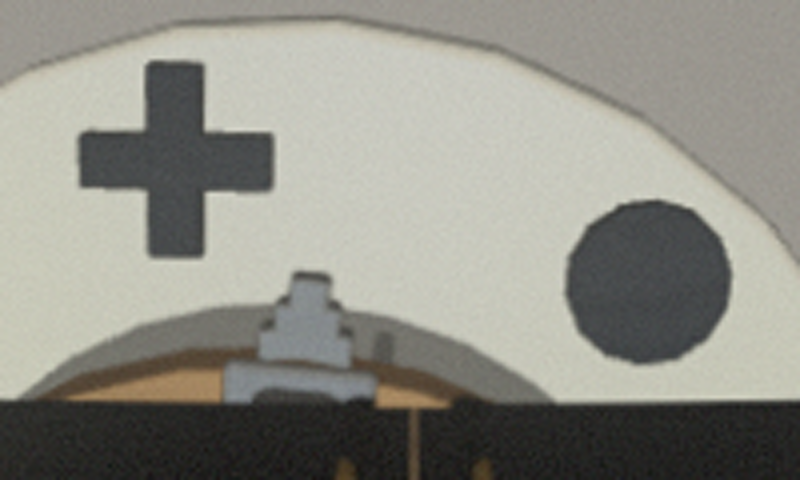

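```bash
python3 -c "
from st import *
plan([1.19,1.26,1.32,1.383],-.0165)"
```

```text
1.19 turn -0.2 shift [0.1  0.03]
1.26 turn 0.5 shift [ 0.06 -0.04]
1.32 turn 0.43 shift [ 0.06 -0.03]
1.383 turn 0.45 shift [ 0.06 -0.03]
```

>>> move_arm(
  series=[
    [[0,0,0,0.08,0.02,0,0],[0,0,0.2,0.08,-0.01,0,0],[0,0,0.4,0.05,-0.03,0,0],[0,0,0,0,0,0,0]],
  ],
)

```text
time_s: 6.7
tcp_pos: [0.4732, -0.0022, 0.1446]
ee_rot: [[-0.011, -0.965, 0.262], [0.004, 0.262, 0.965], [-1.0, 0.011, 0.001]]
wrist_force: [-1.3, -0.6, 0.7]
gripper_width: 0.007
```

```bash
cat > wl.py <<'E'
from st import *
import sys
n=sys.argv[1];st();P=viewer.camera_params('wrist');im,_=cap('wrist',f'wr{n}.png')
np.save('P.npy',P,allow_pickle=True)
def proj(X):
    T=np.array(P['pose']);K=np.array(P['mtx']);c=T[:3,:3].T@(X-T[:3,3]);rr=np.hypot(c[0],c[1]);th=np.arctan2(rr,c[2]);return K[:2,2]+K[0,0]*th*c[:2]/rr
x,y=proj(np.array([.4877,-.0455,.022]));x0=int(np.clip(x-90,0,360));y0=int(np.clip(y-60,0,300))
a=im[y0:y0+120,x0:x0+200,::-1];cv2.imwrite(f'pics/wr{n}c.png',cv2.resize(a,None,fx=4,fy=4,interpolation=cv2.INTER_CUBIC))
print('crop origin',x0,y0)
np.save('org.npy',[x0,y0])
E
cat > wp.py <<'E'
from st import *
import sys,ast
P=np.load('P.npy',allow_pickle=True).item();o=np.load('org.npy')
for n,u,v,z in ast.literal_eval(sys.argv[1]):
    q=fray((o[0]+u/4-.375,o[1]+v/4-.375),z,P);print(n,q.round(4),ang(q))
E
python3 wl.py 4
```

```text
t 6.7 tcp [ 0.4732 -0.0022  0.1446] tip [ 0.4725 -0.002   0.0746] yaw_y 164.8 down [-0.011  0.004 -1.   ] F [-1.26 -0.59  0.7 ] w 0.007 r 0.0672 ang 1.0457 j [ 19.2  17.6 -31.1  -0.6 -41.9 -34. ]
crop origin 154 113
```

View pics/wr4c.png

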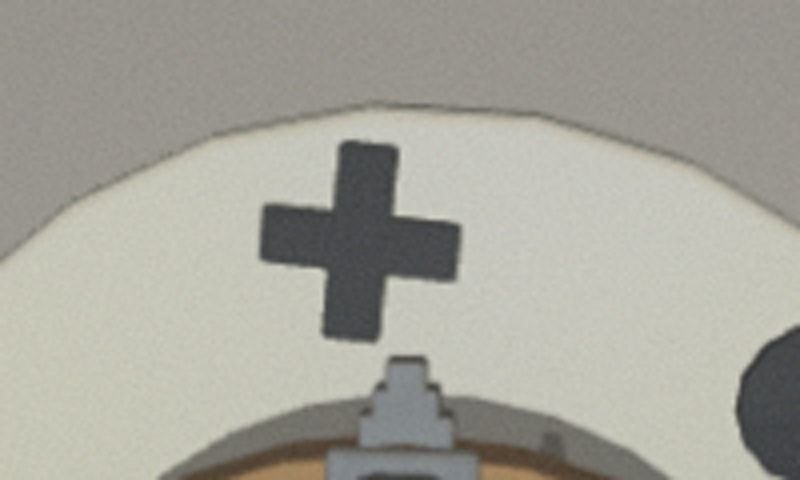

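```bash
python3 wp.py "[('cross',360,241,.022),('tip',407,358,.056)]"; python3 -c "
from st import *
plan([1.3,1.34,1.383],-.018)"
```

```text
cross [ 0.488 -0.046  0.022] (0.1037, 1.3873)
tip [ 0.4813 -0.0317  0.056 ] (0.0912, 1.2869)
1.3 turn -0.04 shift [-0. -0.]
1.34 turn 0.29 shift [ 0.04 -0.02]
1.383 turn 0.31 shift [ 0.04 -0.02]
```

>>> move_arm(
  series=[
    [[0,0.05,0.3,0.05,-0.02,0,0],[0,0,0.3,0.04,-0.02,0,0],[0,0,0,0,0,0,0]],
  ],
)

```text
time_s: 7.12
tcp_pos: [0.4785, -0.0045, 0.1446]
ee_rot: [[-0.019, -0.983, 0.18], [0.002, 0.18, 0.984], [-1.0, 0.019, -0.001]]
wrist_force: [-0.6, -0.2, 0.8]
gripper_width: 0.009
```

```bash
python3 wl.py 5
```

```text
t 7.12 tcp [ 0.4785 -0.0045  0.1446] tip [ 0.4772 -0.0043  0.0746] yaw_y 169.63 down [-0.019  0.002 -1.   ] F [-0.58 -0.16  0.83] w 0.009 r 0.0667 ang 1.1319 j [ 18.7  18.2 -30.1  -0.7 -42.7 -28.6]
crop origin 166 112
```

View pics/wr5c.png

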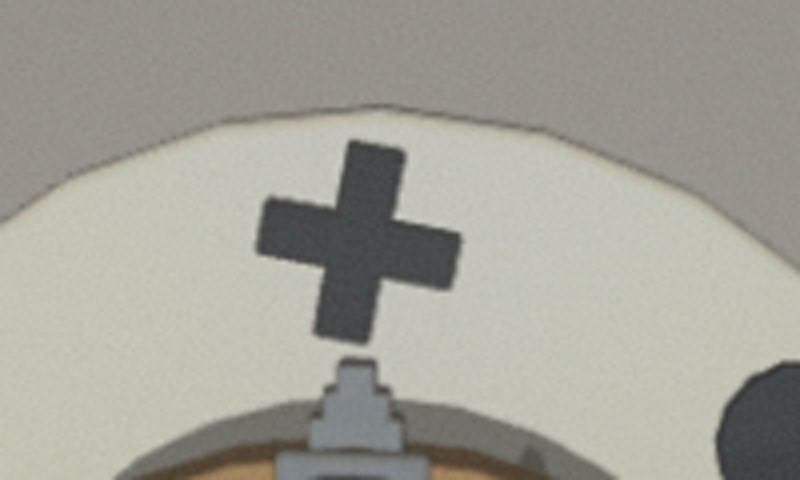

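```bash
python3 wp.py "[('cross',359,242,.022),('tip',357,360,.056),('disc?',775,435,.022)]"
```

```text
cross [ 0.4881 -0.0461  0.022 ] (0.1037, 1.3886)
tip [ 0.4887 -0.0336  0.056 ] (0.0914, 1.3698)
disc? [0.423  0.0006 0.022 ] (0.1005, 0.5831)
```

>>> move_arm(
  series=[
    [[0,0,0,0.025,0,0,0],[0,0,0,0,0,0,0]],
  ],
)

```text
time_s: 7.42
tcp_pos: [0.4797, -0.0045, 0.1445]
ee_rot: [[-0.019, -0.983, 0.181], [0.002, 0.181, 0.983], [-1.0, 0.019, -0.001]]
wrist_force: [-1.5, -0.6, 0.5]
gripper_width: 0.003
```

```bash
python3 wl.py 6
```

```text
t 7.42 tcp [ 0.4797 -0.0045  0.1445] tip [ 0.4784 -0.0043  0.0745] yaw_y 169.57 down [-0.019  0.002 -1.   ] F [-1.55 -0.56  0.45] w 0.003 r 0.0662 ang 1.1478 j [ 18.7  18.3 -29.9  -0.7 -42.8 -28.6]
crop origin 167 112
```

View pics/wr6c.png

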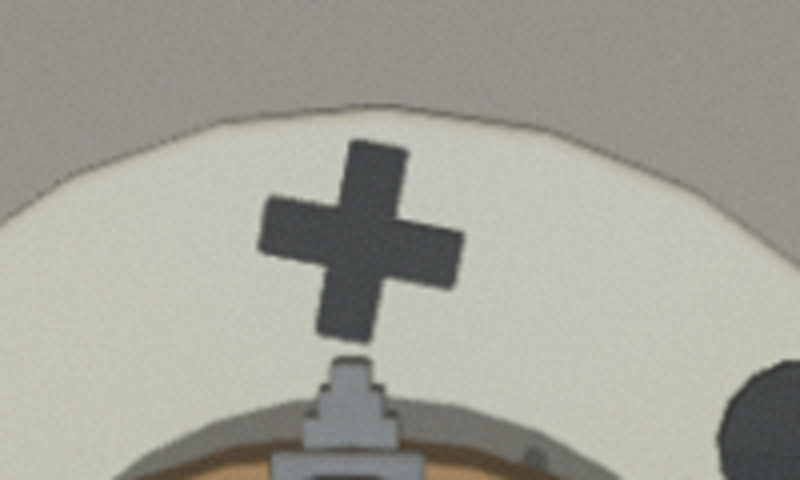

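```bash
python3 wp.py "[('cross',361,242,.022),('tip',351.5,359,.056),('armout',379,146,.022),('armin',344,337,.022)]"
```

```text
cross [ 0.4882 -0.0459  0.022 ] (0.1035, 1.389)
tip [ 0.4899 -0.0339  0.056 ] (0.0914, 1.3839)
armout [ 0.4821 -0.0611  0.022 ] (0.1196, 1.3623)
armin [ 0.4942 -0.0305  0.022 ] (0.0873, 1.4253)
```

Pointer 1.384, cross 1.389, which is under 0.6 mm apart at the badge. I'll back off, lift and check again clear of the tab.

>>> move_arm(
  series=[
    [[0,0,0,-0.2,0.05,0,0],[0,0,0,-0.2,0.05,0,0],[0,0,0,0,0,0.5,0],[0,-0.13,0,0,0,0.6,0],[0,0,0,0,0,0.3,0],[0,0,0,0.3,0.4,0,0],[0,0,0,0.3,0.4,0,0],[0,0,0,0,0,0,0]],
  ],
)

```text
time_s: 8.48
tcp_pos: [0.4872, 0.0527, 0.2328]
ee_rot: [[0.006, -0.984, 0.179], [0.006, 0.179, 0.984], [-1.0, -0.005, 0.007]]
wrist_force: [-0.3, 0.3, 0.2]
gripper_width: 0.006
```

```bash
python3 wl.py 7; python3 look.py 8
```

```text
t 8.47 tcp [0.4872 0.0527 0.2328] tip [0.4877 0.0531 0.1628] yaw_y 169.66 down [ 0.006  0.006 -1.   ] F [-0.34  0.33  0.2 ] w 0.006 r 0.0199 ang 0.1629 j [ 25.1  12.  -23.2  -0.2 -54.3 -35.4]
crop origin 175 36
t 8.53 tcp [0.4864 0.0519 0.2326] tip [0.4867 0.0523 0.1626] yaw_y 169.62 down [ 0.005  0.005 -1.   ] F [-0.91 -0.33 -0.33] w 0.002 r 0.0209 ang 0.1903 j [ 25.1  11.9 -23.3  -0.2 -54.3 -35.4]
```

View pics/wr7c.png

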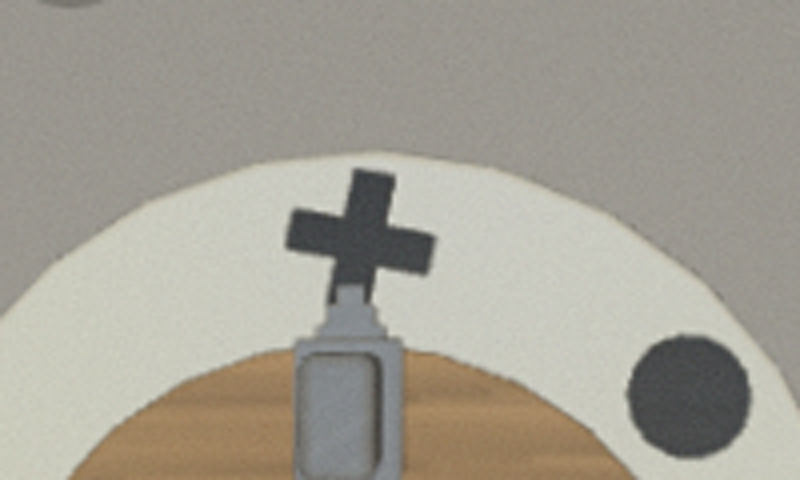

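View pics/wr8.png

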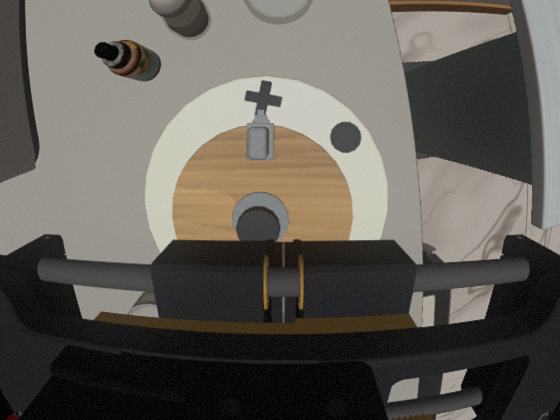

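View pics/sc8c.png

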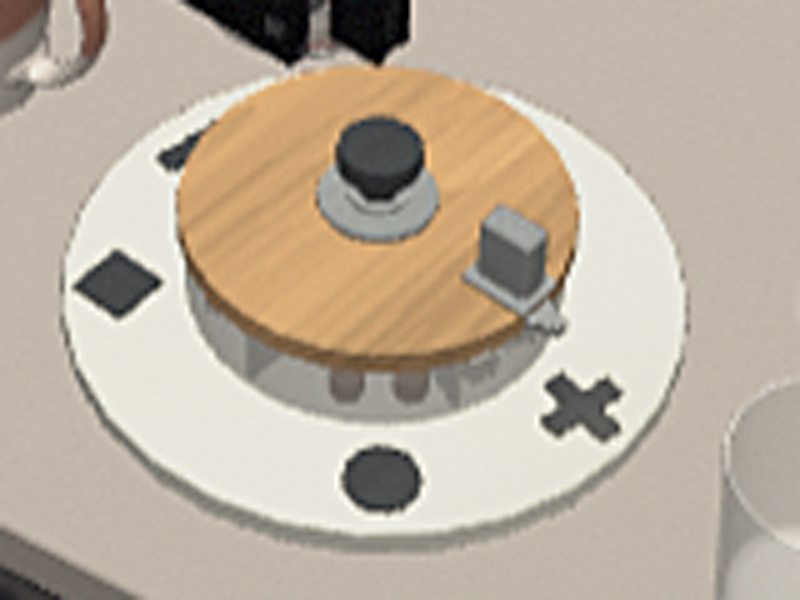

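```bash
python3 wp.py "[('cross',361,238,.022),('tip',350,288,.056),('disc',689,397,.022)]"
python3 - <<'E'
from st import *
def a(px,z,n):
    q=atz('scene',(235+px[0]/5-.4,225+px[1]/5-.4),z);print(n,q.round(4),ang(q))
a((380,146),.093,'button');a((581,408),.022,'cross');a((382,480),.022,'disc');a((118,284),.022,'sq');a((513,223),.094,'tab')
a((562,331),.056,'tip')
im=cv2.imread('pics/wr7.png')
E
```

```text
cross [ 0.488  -0.0464  0.022 ] (0.104, 1.3879)
tip [ 0.4906 -0.0332  0.056 ] (0.0906, 1.3899)
disc [0.4194 0.0031 0.022 ] (0.1022, 0.5434)
button [0.5057 0.0546 0.093 ] (0.0018, 0.8605)
cross [ 0.4858 -0.0462  0.022 ] (0.1043, 1.3669)
disc [0.4169 0.0022 0.022 ] (0.1049, 0.538)
sq [0.4479 0.139  0.022 ] (0.1019, -0.953)
tab [ 0.4947 -0.0076  0.094 ] (0.0646, 1.3815)
tip [ 0.4884 -0.034   0.056 ] (0.0918, 1.3674)
```

Both cameras, clear of the tab, put the pointer on the cross within about 0.003 rad. Next I go above the button.

>>> move_arm(
  series=[
    [[0,0,0,0.17,0.03,0,0],[0,-0.02,0,0.17,0.03,-0.2,0],[0,0,0,0,0,-0.4,0],[0,0,0,0,0,-0.3,0],[0,0,0,0,0,0,0]],
  ],
)

```text
time_s: 9.3
tcp_pos: [0.5082, 0.0532, 0.1747]
ee_rot: [[0.007, -0.983, 0.184], [0.005, 0.184, 0.983], [-1.0, -0.006, 0.006]]
wrist_force: [0.2, 1.1, 0.5]
gripper_width: 0.007
```

```bash
python3 look.py 9
```

```text
t 9.3 tcp [0.5082 0.0532 0.1747] tip [0.5087 0.0535 0.1047] yaw_y 169.38 down [ 0.007  0.005 -1.   ] F [0.18 1.13 0.52] w 0.007 r 0.003 ang 2.0206 j [ 24.2  17.9 -24.8  -0.1 -46.8 -34.7]
```

View pics/sc9c.png

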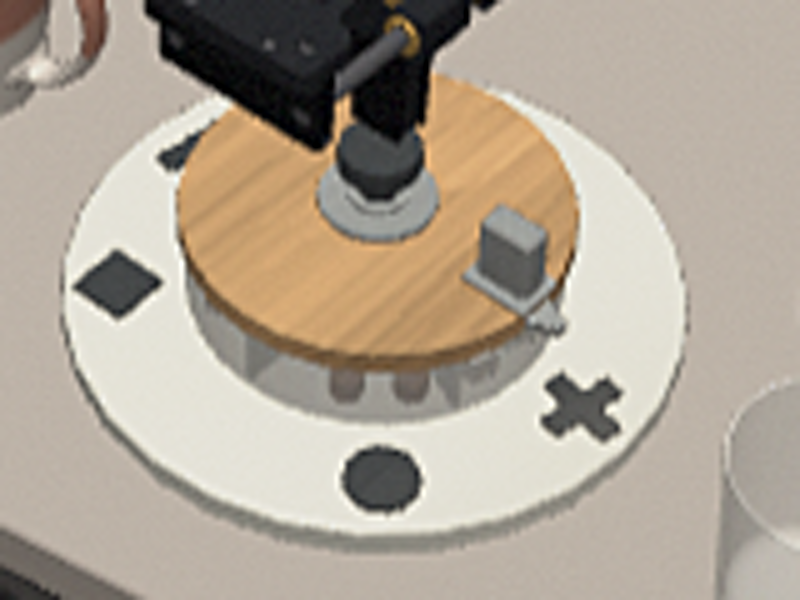

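>>> move_arm(
  series=[
    [[0,0,0,-0.03,0.03,0,0],[0,0,0,0,0,-0.08,0],[0,0,0,0,0,-0.08,0],[0,0,0,0,0,-0.06,0],[0,0,0,0,0,-0.06,0]],
  ],
)

```text
time_s: 10.07
tcp_pos: [0.5082, 0.0561, 0.1614]
ee_rot: [[0.016, -0.983, 0.183], [0.008, 0.183, 0.983], [-1.0, -0.014, 0.011]]
wrist_force: [-1.7, 1.5, 3.3]
gripper_width: 0.005
```

```bash
python3 -c "
from st import *
st()"
```

```text
t 10.07 tcp [0.5082 0.0561 0.1614] tip [0.5093 0.0566 0.0914] yaw_y 169.45 down [ 0.016  0.008 -1.   ] F [-1.74  1.5   3.26] w 0.005 r 0.0013 ang -2.9965 j [ 24.5  18.8 -25.9  -0.1 -44.2 -35. ]
```

>>> move_arm(
  series=[
    [[0,0,0,0,0,-0.08,0],[0,0,0,0,0,-0.08,0],[0,0,0,0,0,-0.08,0]],
  ],
)

```text
time_s: 10.45
tcp_pos: [0.5087, 0.0562, 0.1526]
ee_rot: [[0.016, -0.984, 0.179], [0.005, 0.18, 0.984], [-1.0, -0.015, 0.008]]
wrist_force: [-20.3, 3.9, 53.3]
gripper_width: 0.007
```

```bash
python3 -c "
from st import *
st()"
```

```text
t 10.45 tcp [0.5087 0.0562 0.1526] tip [0.5098 0.0566 0.0826] yaw_y 169.66 down [ 0.016  0.005 -1.   ] F [-20.34   3.94  53.33] w 0.007 r 0.0018 ang -2.975 j [ 24.5  19.6 -26.5   0.2 -43.  -35. ]
```

The button bottomed out at tip height 82.6 mm, with 53 N at the fingertips. That is more than I wanted, so I'm backing off straight up.

>>> move_arm(
  series=[
    [[0,0,0,0,0,0.15,0],[0,0,0,0,0,0.5,0],[0,0,0,0,0,0.8,0],[0,0,0,-0.3,0.2,0.7,0],[0,0,0,-0.5,0.3,0.2,0],[0,0,0,0,0,0,0],[0,0,0,0,0,0,0]],
  ],
)

```text
time_s: 11.32
tcp_pos: [0.4599, 0.0871, 0.2961]
ee_rot: [[0.017, -0.983, 0.181], [0.007, 0.181, 0.984], [-1.0, -0.016, 0.01]]
wrist_force: [-0.7, -0.2, -0.4]
gripper_width: 0.004
```

```bash
python3 wl.py 11; python3 look.py 12
```

```text
t 11.32 tcp [0.4599 0.0871 0.2961] tip [0.4611 0.0876 0.2261] yaw_y 169.59 down [ 0.017  0.007 -1.   ] F [-0.68 -0.2  -0.41] w 0.004 r 0.0565 ang -0.5856 j [ 30.8   5.9 -20.8   0.2 -62.2 -41.2]
crop origin 151 15
t 11.38 tcp [0.4599 0.0869 0.2959] tip [0.461  0.0874 0.2259] yaw_y 169.57 down [ 0.017  0.007 -1.   ] F [0.4  0.1  0.15] w 0.004 r 0.0564 ang -0.5833 j [ 30.7   6.  -20.8   0.2 -62.2 -41.2]
```

View pics/wr11c.png

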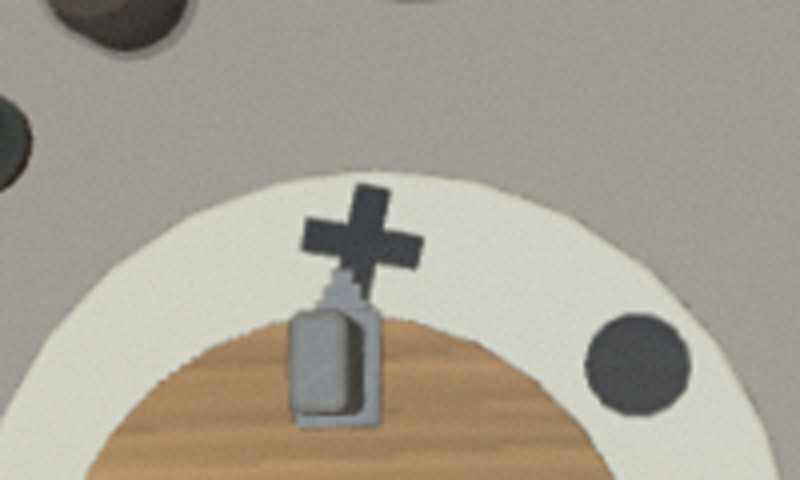

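View pics/sc12c.png

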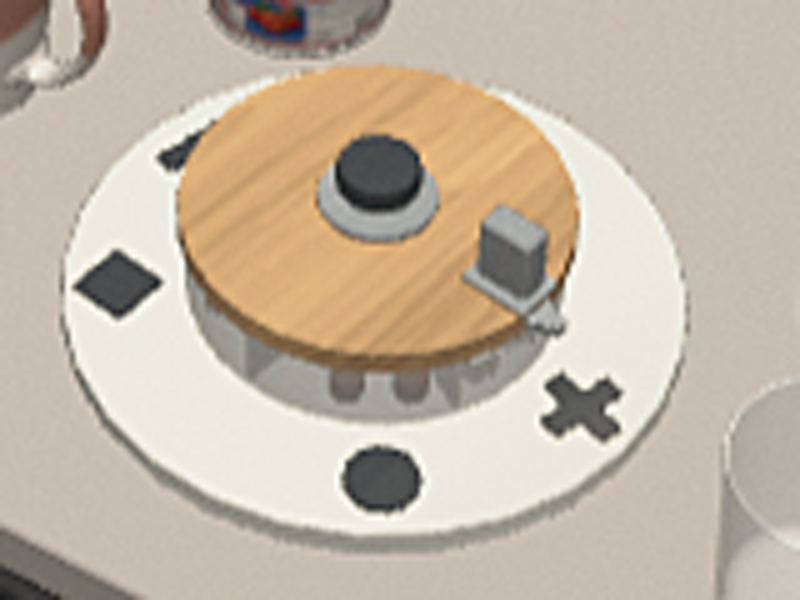

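View pics/sc12.png

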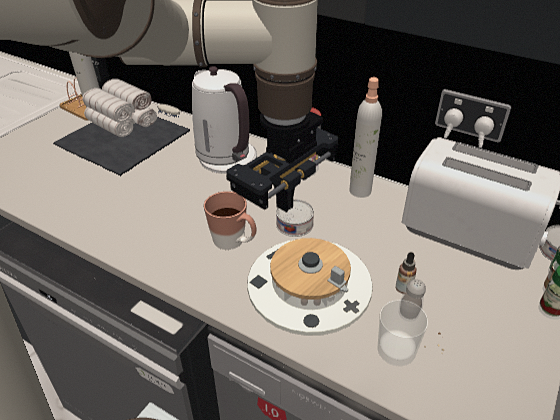

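The lid sits at the same pixels as before the press (tab (513,223), pointer (562,331)). The button is visibly lower, and the bystanders have not moved. I'll check the button's depth and the pointer angle.

```bash
python3 wp.py "[('cross',362,242,.022),('tip',344,274,.056)]"
python3 - <<'E'
from st import *
im,d=viewer.capture('scene')
zs=[w('scene',(u,v),d[v,u])[2] for u in range(308,314) for v in range(255,261)];print('button z',np.median(zs))
zs=[w('scene',(u,v),d[v,u])[2] for u in range(282,292) for v in range(270,278)];print('lid z',np.median(zs))
E
```

```text
cross [ 0.488  -0.0459  0.022 ] (0.1035, 1.3877)
tip [ 0.4902 -0.0327  0.056 ] (0.0902, 1.3845)
button z 0.08145153144699419
lid z 0.060570597173032314
```

```bash
python3 -c "
from h import *
print(r.finish_job())"
```

```text
the job is handed in; nothing more can be done
None
```

I turned the lid to the cross by pushing the tab sideways with the outside of the closed fingers. Then I pressed the button fully down, backed the arm off clear of everything, and handed the job in at about 11.5 s of the 51 s allowed.

- **Pointer:** my last wrist camera check put the pointer at 1.385 rad and the cross at 1.388 rad, about 0.3 mm apart at the badge. The scene camera had agreed before the press, and its picture looked the same after it.
- **Button:** its top measured 20.9 mm above the lid, against 21 mm expected when fully down. It was still down after the arm left.
- **Bystanders:** I compared the pictures by eye and they look unmoved; I did not measure their positions.
- **Force:** at the bottom of the press the wrist force reached 53 N up, with about 20 N sideways, which is more than I intended. This was at the fingertips and stayed under the 120 N wrist limit.
- **Camera offset:** the scene camera's absolute positions are about 2 mm off the wrist camera's, which is its stated accuracy. I relied on how the pointer and cross sat relative to each other.

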